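Load two spacer collars onto a horizontal arbor, brass first

TASK

Load the two eight-sided collars onto the fixture's horizontal arbor one at a time, brass first: push the brass collar sideways across the deck so that it drops into the centre slot, then push it along the slot onto the arbor until it is fully home against the steel flange. Only then do the same with the blue collar, until it sits tight against the brass one. Keep the collars on the fixture (do not pick them up off it), leave the other things on the bench where they are, and take the gripper away at the end.

Things in the scene. Friction and masses are not known exactly. Their poses are not given: they have to be found in the camera images.
- fixture: fixed fixture, 200 mm long (x), 196 mm wide (y). Origin on the bench under the arbor line; +x along the arbor from free tip to flange, +z up. Two flat aluminium decks, tops at z = 20 mm, cover x = -105 to -5 mm, from y = 15 to 96 mm and y = -15 to -96 mm. Bench and dark base plate (8 mm) around them are lower; only the grey block behind the flange is higher than the collars (62 mm)
- slot_middle (a point): middle of the centre slot between the decks, at deck height (fixture x = -55, y = 0, z = 20 mm). The slot runs along x, 30 mm wide, 12 mm deep, open at both ends. A collar pushed sideways over it drops about 6 mm and rests on the slot's two top edges, its middle at fixture y = 0, z = 36 mm, in line with the arbor
- arbor_tip (a point): tapered free tip of the horizontal steel arbor, 16 mm in diameter (fixture x = -24, y = 0, z = 36 mm). The arbor overhangs the last 19 mm of the slot and runs on to the flange. Past the decks (x over -5 mm) a collar hangs on the arbor, 2 mm lower than in the slot. Arbor, decks and collars are smooth (friction about 0.3)
- flange_face (a point): centre of the steel flange's face, the stop for the brass collar: 48 mm in diameter, square to the arbor, 100 mm beyond the tip (fixture x = 76, y = 0, z = 36 mm)
- brass_collar_center (a point): middle (on the bore axis, half-way along) of the loose brass collar: eight-sided outside, 44 mm across flats, 38 mm long, bore 20 mm right through, about 0.2 kg. x is the bore axis. It starts on one of the two decks, lying on a flat with its bore roughly along the fixture's x, its middle 22 mm above the deck, about 66 mm to one side of the slot; the deck (left or right) varies
- blue_collar_center (a point): middle of the loose blue collar: the same section (44 mm across flats, bore 20 mm) but 30 mm long, about 0.2 kg. x is the bore axis. It starts likewise on the other deck
- brass_collar: the brass collar itself; its origin and axes are those of its middle point. Pushed along the slot from behind at mid-height or lower it slides without tipping; once the arbor tip comes out of its rear face, push on that face above the arbor or on both sides of it
- blue_collar: the blue collar itself; its origin and axes are those of its middle point
- paste_tin: bystander: round tin with yellow lid, 60 mm across, 24 mm high; origin under its centre
- red_puck: bystander: red round specimen puck, 32 mm across, 19 mm high; origin under its centre
- green_puck: bystander: green round specimen puck, 30 mm across, 21 mm high; origin under its centre
- wash_bottle: bystander: white wash bottle with red nozzle, 52 mm across, 164 mm high; origin under its centre
- tape_roll: bystander: roll of tan tape lying flat, 96 mm across, 48 mm high; origin under its centre
Not all that is in view belongs to the job. Several things have the shape of the brass_collar; the one meant has the colours described above.

How it is judged:
On the way, in this order (a step that is already met when the one before it is completed fails the run):
1. the brass collar is on the arbor, home against the flange, before the blue one is on (x of brass_collar_center in the frame of fixture above 0.0535 m and y of brass_collar_center in the frame of fixture between -0.005 and 0.005 m and z of brass_collar_center in the frame of fixture between 0.03 and 0.04 m), for 0.2 s.
2. the blue collar is on the arbor, home against the brass one (x of blue_collar_center in the frame of fixture above 0.0185 m and y of blue_collar_center in the frame of fixture between -0.005 and 0.005 m and z of blue_collar_center in the frame of fixture between 0.03 and 0.04 m and distance between brass_collar_center and blue_collar_center below 0.0375 m), for 0.2 s.
At the end, for the whole second after the job is handed in: Both collars threaded on the arbor and at rest (slower than 50 mm/s; a little rocking on the arbor is allowed): brass within 3.5 mm of the flange, blue against it (gap under 3.5 mm) with the whole stack within 3.5 mm of the flange, both bores within 5 mm of the arbor line sideways (all of step 1 and all of step 2 and linear speed of each of brass_collar, blue_collar below 0.05 m/s); the robot touches nothing.
It fails at once if brass collar lifted off or pushed off the fixture (z of brass_collar_center in the frame of fixture above 0.06 m or z of brass_collar_center in the frame of fixture below 0.026 m).
It fails at once if blue collar lifted off or pushed off the fixture (z of blue_collar_center in the frame of fixture above 0.06 m or z of blue_collar_center in the frame of fixture below 0.026 m).
It fails at once if a bystander (tin, pucks, bottle or tape roll) moved by more than 20 mm (distance of any of paste_tin, red_puck, green_puck, wash_bottle, tape_roll from where it was at the start of the episode above 0.02 m).
It also fails if it takes over 61 s, if anything falls off the work surface, if the arm or the gripper's body presses on something with over 40 N, if the wrist force passes 120 N, or if a joint passes its speed limit or range.

ROBOT

A 7-joint arm with a two-finger parallel gripper is mounted at the origin on a cart in front of the work surface, level with it; the furniture and walls round the work are solid. World frame = base frame: x ahead of the robot, y to its left, z up, the work surface at z = 0. Lengths are in m, angles in rad, forces in N, time in s.
With the tool pointing down it reaches from about 0.4 to 0.875 m from the base axis. Payload 19.3 kg.
Tool frame: the origin (TCP) lies at the very end of the fingers, on their centre line; the grasp point (between the pads) lies bot.pinch_z behind it (bot.pinch_z is the distance from the TCP to the grasp point, in m); z points along the fingers, y is the line along which they close (so a half turn about z gives the same grasp; the last joint's range is limited). The gripper opens to 85 mm and grips with 20 to 120 N. Pads are 22 mm wide; open, the fingers measure 114 mm over their backs; the gripper's body (76 mm by 85 mm) begins 54 mm behind the grasp point. The pads swing forward as they close: fully open they stand 13 mm farther back than shut.
Start: joints at [1.176, 0.521, -0.036, 1.599, 0.021, 1.021, -0.113], TCP at [0.199, -0.592, 0.231] pointing down, gripper open.
Joint ranges: [-2.91, 2.91], [-0.3, 2.13], [-1.5, 1.42], [0.17, 2.43], [-1.26, 4.41], [0.16, 1.93], [-2.52, 2.52]. Speed limits (rad/s): [1.89, 1.89, 2.39, 2.39, 3.01, 3.01, 3.01].

INTERFACE

Orientations are given as [roll, pitch, yaw] about the fixed x, y, z axes, in that order (R = Rz(yaw) Ry(pitch) Rx(roll)).
In Python, from workcell import bot, grab_frame, ticket gives the robot as it stands.
- The arm moves only by the tool arm_command, never from a script. Its argument "commands" is a list of rows, each a list of 3 entries, a list of its own where there are three numbers: the shift along the world's x, y, z in mm, then the turn about the world's z in rad, then the gripper command: -1 is fully open, 1 is shut, values between are in proportion. In form: [[[tx, ty, tz], roll, fingers], ...]. A call has 1 to 20 rows; each row shifts and turns the commanded pose from where the row before left it; what a row does not reach is not made up. A row lasts 1/10 s, in which the tool goes at most 50 mm and 8.59 degrees, less where a joint would pass 70% of its speed; a pose out of reach is approached as far as the arm can. A call with a gripper value outside its range is refused whole. The fingers move at their own pace and stop on an object; "newtons" is the grip in N (left out, the last holds). Time passes only in rows, so rows that do not move let the fingers close. It gives the time, the measured TCP pose, the force, the opening and the grip force at its end, in the units of the state.
- bot.observe(): the state, without advancing time (a new reading comes with each control period).
- grab_frame(name): name is "side" or "top" or "wrist"; returns a dict with "image" (420x560x3 uint8, red, green, blue), "vertical_fov" (degrees; the focal length in pixels is half the picture's height over the tangent of half this angle, whatever the lens; pixels are square), "cx", "cy" (the principal point, pixels), "R" (3x3) and "t" (3): a world point X has camera coordinates R X + t. Camera axes: x right, y down, z forward; pixel columns grow to the right and rows downward; lengths in m; the calibration is good to about 2 mm. A picture is of the moment at which its call begins. There is no depth.
- ticket.job_done(): hands the job in; it is judged then, once.
The state is a dict: "clock": time; "qpos": joint angles; "qd": joint speeds; "joint_efforts": joint torques, N m; "position": TCP position; "tool_rot": TCP orientation; "force": force on the tool from outside, world axes, zero at the start; "moment": the same for the moment, N m; "grip_width": finger opening in m; "finger_force": force on a finger pad.
Only numpy, scipy, OpenCV 4.12 (cv2) and the standard library are available. Lean on these libraries where they do the work, as an engineer would, in place of code of your own. Each camera call takes 0.05 s, during which the arm holds its last target. There are 200 camera calls.

## Working session

There is one attempt and no reset: what is moved stays moved. The work goes in short steps, Python scripts to look and compute and a tool call to move; the robot and the scene stay as the last step left them, time stands still between calls to the robot, and variables do not carry over. Pictures are saved under pics/ and viewed, at most 10 in all, crops included, and the job is handed in when it is done.

Besides the shell and the picture viewer there is one more tool, called after "Request:" as name([rows], argument=value, ...), one row to a line, values as JSON. arm_command: Moves the arm, as the interface text tells. Its arguments: {"type":"object","properties":{"commands":{"type":"array"},"newtons":{"type":"number"}},"required":["commands"]}

```bash
mkdir -p pics; python3 - <<'E'
from workcell import bot, grab_frame
import cv2,pickle
s=bot.observe();print(s,bot.pinch_z)
for n in ("side","top"):
    f=grab_frame(n);pickle.dump(f,open(f'pics/{n}.pkl','wb'))
    cv2.imwrite(f'pics/{n}0.png',cv2.resize(f['image'][:,:,::-1],(784,588),interpolation=cv2.INTER_CUBIC))
    print(n,f['vertical_fov'],f['cx'],f['cy'],f['R'],f['t'])
E
```

```text
{'clock': 0.0, 'qpos': array([ 1.17581898,  0.52202411, -0.03630485,  1.59996351,  0.02124464,
        1.02112459, -0.11279806]), 'qd': array([ 1.64323362e-04,  1.86396225e-04,  9.96644579e-04, -1.80281996e-04,
        6.41411443e-04, -7.74125522e-05, -1.52344840e-03]), 'joint_efforts': array([ 4.52768991e-04, -9.27114701e+01,  1.98021054e+00, -3.69945753e+01,
        1.78482989e-02,  7.92047853e-03,  1.27997529e-05]), 'position': array([ 0.19927437, -0.59203923,  0.23073565]), 'tool_rot': array([-3.14046605e+00,  1.29981279e-04,  3.24772367e-01]), 'force': array([-0.11943025,  0.0592578 ,  0.18527111]), 'moment': array([ 0.03961789, -0.00588732,  0.02791791]), 'finger_force': 0.0, 'grip_width': 0.08552943808006468} 0.0187
side 47.21828277813184 281.79746007571293 208.25149572932358 [[ 0.99909227 -0.0415477   0.00940301]
 [-0.0091652  -0.42522227 -0.90504255]
 [ 0.0416008   0.90413484 -0.42521708]] [-0.50955978  0.04987866  1.31188139]
top 51.31794440819355 278.5279873678728 210.87269036016303 [[ 0.01193744 -0.99992709 -0.00182065]
 [-0.98816621 -0.01151854 -0.15295379]
 [ 0.15292167  0.00362498 -0.98823166]] [-0.02376625  0.5250637   1.36127835]
```

View pics/side0.png

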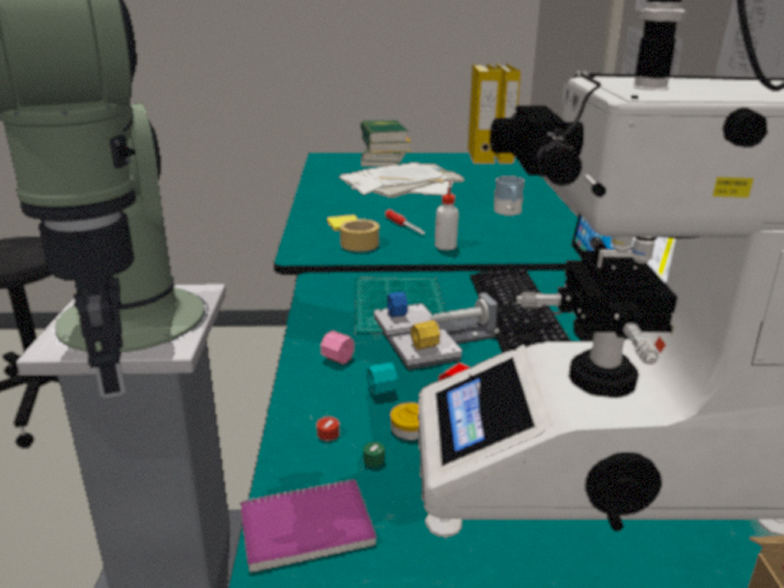

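View pics/top0.png

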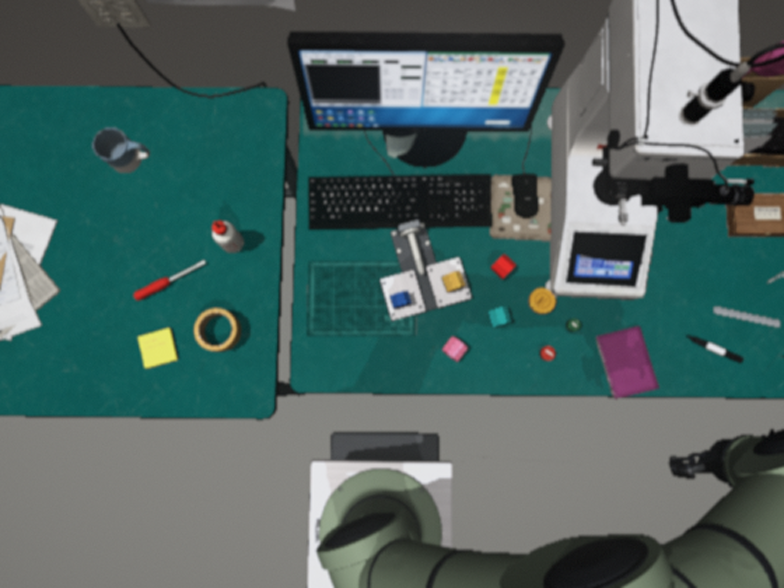

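The side view shows the fixture near (430,330), with the blue collar at (398,303), the brass at (425,335) and the flange at (487,315). The top view has blue at (401,299), brass at (453,281) and the flange at (411,232). Next I'll enlarge both.

```bash
python3 - <<'E'
import cv2,pickle,numpy as np
o=[]
for n,(u,v) in (("top",(265,150)),("side",(262,205))):
    im=pickle.load(open(f'pics/{n}.pkl','rb'))['image'][v:v+85,u:u+95,::-1]
    o.append(cv2.resize(im,None,fx=6 if n=='x' else 4.2,fy=4.2,interpolation=cv2.INTER_CUBIC) if 0 else im)
for n,im in zip(("top","side"),o): cv2.imwrite(f'pics/{n}c.png',cv2.resize(im,None,fx=7,fy=7,interpolation=cv2.INTER_CUBIC))
E
```

```text
(no output)
```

View pics/topc.png

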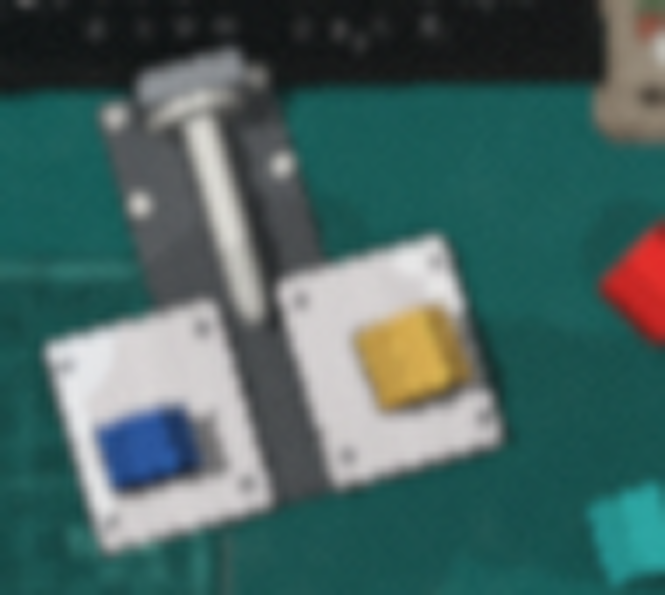

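View pics/sidec.png

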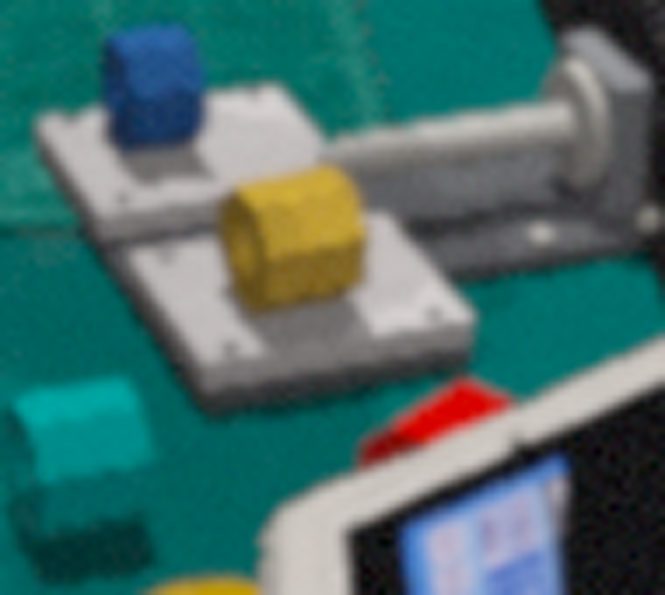

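The top crop shows both decks' corners clearly, with brass on the right (−y) deck and blue on the left (+y) deck. The tip is near (258,322). The side crop gives the outer deck corners at (38,122), (280,85), (210,385) and (475,322). I'll fit the poses from these.

```bash
cat > h.py <<'E'
import cv2,pickle,numpy as np
from scipy.optimize import least_squares
F={}
def proj(f,X):
    P=np.atleast_2d(X)@f['R'].T+f['t']; k=f['image'].shape[0]/2/np.tan(np.radians(f['vertical_fov']/2))
    return P[:,:2]/P[:,2:]*k+[f['cx'],f['cy']]
def pose(p,L):  # p = x,y,z,yaw
    c,s=np.cos(p[3]),np.sin(p[3]); return np.atleast_2d(L)@np.array([[c,s,0],[-s,c,0],[0,0,1]])+p[:3]
a=np.radians(22.5+45*np.arange(8)); r=.022/np.cos(np.pi/8)
def prism(l): return np.array([[sx*l/2,r*np.cos(t),r*np.sin(t)] for sx in(-1,1) for t in a])
def mask(f,col,box):
    h=cv2.cvtColor(f['image'],cv2.COLOR_RGB2HSV); lo,hi=((15,120,60),(32,255,255)) if col=='brass' else ((104,130,40),(125,255,255))
    m=cv2.inRange(h,lo,hi); z=np.zeros_like(m); u,v,w,hh=box; z[v:v+hh,u:u+w]=m[v:v+hh,u:u+w]; return z
def hullst(q):
    q=cv2.convexHull(q.astype(np.float32)); M=cv2.moments(q); return np.array([M['m10']/M['m00'],M['m01']/M['m00']]),M['m00']
def extent(q): # centroid + 12-direction support
    q=cv2.convexHull(q.astype(np.float32))[:,0]; d=np.array([[np.cos(t),np.sin(t)] for t in np.arange(0,2*np.pi,np.pi/6)]); return (q@d.T).max(0)
E
python3 - <<'E'
from h import *
t,s=[pickle.load(open(f'pics/{n}.pkl','rb')) for n in('top','side')]
T={( -5,96):(45,348),(-5,15):(215,298),(-105,15):(272,508),(-105,96):(105,552),(-5,-15):(278,285),(-5,-96):(440,233),(-105,-96):(503,440),(-105,-15):(330,490)}
S={(-105,96):(38,122),(-5,96):(280,85),(-105,-15):(130,255),(-105,-96):(210,385),(-5,-96):(475,322)}
def res(p):
    r=[]
    for f,D,o in((t,T,(265,150)),(s,S,(262,205))):
        L=np.array([[x/1e3,y/1e3,.02] for x,y in D]); q=(np.array(list(D.values()))+.5)/7-.5+o
        r.append((proj(f,pose(p,L))-q).ravel())
    return np.concatenate(r)
F=least_squares(res,[.55,-.05,0,.2],loss='soft_l1'); print('fixture',F.x,np.round(res(F.x),1))
fx=F.x
for c,l,y in(('brass',.038,-.066),('blue',.03,.066)):
    obs=[]
    for f,b in((t,(265,150,70,85)),(s,(262,205,60,60))):
        m=mask(f,c,b); n,lab,st,ce=cv2.connectedComponentsWithStats(m); i=1+st[1:,4].argmax(); obs.append((f,np.argwhere(lab==i)[:,::-1])); print(c,st[i],ce[i])
    def rc(p): return np.concatenate([extent(proj(f,pose(p,prism(l))))-extent(q)-.3 for f,q in obs])
    p0=np.r_[pose(fx,[-.055,y,.042])[0],fx[3]]
    R=least_squares(rc,p0,loss='soft_l1'); d=R.x[:3]-fx[:3]
    print(c,R.x,'in fixture',pose([0,0,0,-fx[3]],d),'dyaw',R.x[3]-fx[3],'rms',np.sqrt((rc(R.x)**2).mean()))
pickle.dump(fx,open('fx.pkl','wb'))
for L in([-.055,0,.02],[-.024,0,.036],[.076,0,.036]): print(L,pose(fx,L))
print('tip px',(proj(t,pose(fx,[-.024,0,.036]))-[265,150]+.5)*7)
E
```

```text
fixture [ 0.59797623 -0.08380228 -0.00140718  0.28653612] [ 0.2  0.2 -0.3  0.7  0.1 -0.1 -0.1  0.3 -0.5  0.2  0.   1.  -0.1  0.4
  0.7 -0.   0.5  0.2  0.4  0.5  0.5  0.2 -0.1 -2.6  0.7 -0.1]
brass [317 195  15  13 139] [323.61151079 200.8057554 ]
brass [294 229  20  20 317] [303.54258675 238.61829653]
brass [ 0.55651902 -0.16219797  0.04795446  0.28653612] in fixture [[-0.06192402 -0.06348228  0.04936164]] dyaw 0.0 rms 1.6375122607787451
blue [280 209  13  10  99] [285.77777778 213.64646465]
blue [277 209  14  17 181] [283.43646409 216.96685083]
blue [ 0.51634626 -0.03498761  0.04110004  0.28662735] in fixture [[-0.06450525  0.06989562  0.04250722]] dyaw 9.123580936798437e-05 rms 2.025397905477075
[-0.055, 0, 0.02] [[ 0.54521866 -0.099347    0.01859282]]
[-0.024, 0, 0.036] [[ 0.57495474 -0.09058543  0.03459282]]
[0.076, 0, 0.036] [[ 0.67087761 -0.06232231  0.03459282]]
tip px [[257.42472992 327.22117969]]
```

Request:
arm_command([
  [[15, 23.5, 1], -0.002, -1],
  [[15, 23.5, 1], -0.002, -1],
  [[15, 23.5, 1], -0.002, -1],
  [[15, 23.5, 1], -0.002, -1],
  [[15, 23.5, 1], -0.002, -1],
  [[15, 23.5, 1], -0.002, -1],
  [[15, 23.5, 1], -0.002, -1],
  [[15, 23.5, 1], -0.002, -1],
  [[15, 23.5, 1], -0.002, -1],
  [[15, 23.5, 1], -0.002, -1],
  [[15, 23.5, 1], -0.002, -1],
  [[15, 23.5, 1], -0.002, -1],
  [[15, 23.5, 1], -0.002, -1],
  [[15, 23.5, 1], -0.002, -1],
  [[15, 23.5, 1], -0.002, -1],
  [[15, 23.5, 1], -0.002, -1],
  [[15, 23.5, 1], -0.002, -1],
  [[15, 23.5, 1], -0.002, -1],
  [[15, 23.5, 1], -0.002, -1],
  [[0, 0, 0], 0, -1],
], newtons=25)

```text
clock: 2.1
position: [0.486, -0.1425, 0.2502]
tool_rot: [-3.141, -0.001, 0.291]
force: [-0.3, -0.4, -0.1]
grip_width: 0.0852
finger_force: 0.0
```

```bash
python3 - <<'E'
from workcell import bot, grab_frame
import cv2,pickle
f=grab_frame("wrist");pickle.dump(f,open('pics/wrist.pkl','wb'))
cv2.imwrite('pics/wrist0.png',cv2.resize(f['image'][:,:,::-1],(784,588),interpolation=cv2.INTER_CUBIC))
print(bot.observe()['position'],f['R'],f['t'])
E
```

```text
[ 0.48490698 -0.14441595  0.25007445] [[ 0.28724748 -0.95785511 -0.00157591]
 [-0.90718404 -0.27257922  0.32049599]
 [-0.30741828 -0.09063203 -0.94724856]] [-0.27548593  0.35561359  0.53591505]
```

View pics/wrist0.png

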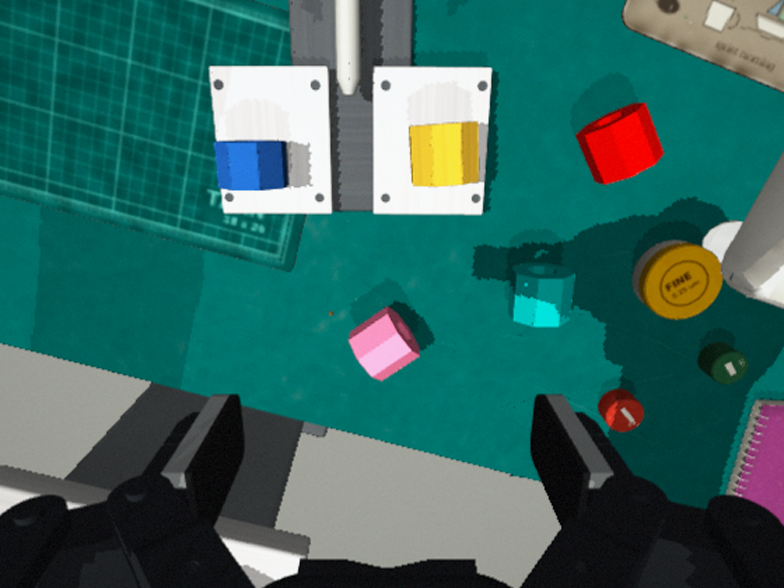

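The wrist view shows the decks with corners at (209,67), (329,66), (331,213), (373,67), (491,68), (489,213) and (373,213). Blue is at (250,165), brass at (444,155) and the arbor tip at (348,94).

```bash
python3 - <<'E'
from h import *
t,s,w=[pickle.load(open(f'pics/{n}.pkl','rb')) for n in('top','side','wrist')]
T={( -5,96):(45,348),(-5,15):(215,298),(-105,15):(272,508),(-105,96):(105,552),(-5,-15):(278,285),(-5,-96):(440,233),(-105,-96):(503,440),(-105,-15):(330,490)}
S={(-105,96):(38,122),(-5,96):(280,85),(-105,-15):(130,255),(-105,-96):(210,385)}
W={(-5,96):(209,67),(-5,15):(329,66),(-105,15):(331,213),(-105,96):(223,214),(-5,-15):(373,67),(-5,-96):(491,68),(-105,-96):(489,213),(-105,-15):(373,213)}
def res(p,cams=((t,T,(265,150),7),(s,S,(262,205),7),(w,W,(0,0),1.4))):
    return np.concatenate([(proj(f,pose(p,np.array([[x/1e3,y/1e3,.02] for x,y in D])))-(np.array(list(D.values()))+.5)/k+.5-o).ravel() for f,D,o,k in cams])
fx=least_squares(res,[.6,-.08,0,.28],loss='soft_l1').x; print('fixture',fx,np.round(res(fx),1)[-16:])
fw=least_squares(lambda p:res(np.r_[p[:2],0,p[2]],((w,W,(0,0),1.4),)),[.6,-.08,.28],loss='soft_l1').x; print('wrist only',fw)
pickle.dump(fx,open('fx.pkl','wb'))
for c,l,y in(('brass',.038,-.066),('blue',.03,.066)):
    obs=[]
    for f,b,wt in((t,(265,150,70,85),1),(s,(262,205,60,60),1),(w,(145,75,210,70),1)):
        m=mask(f,c,b); n,lab,st,ce=cv2.connectedComponentsWithStats(m); i=1+st[1:,4].argmax(); obs.append((f,np.argwhere(lab==i)[:,::-1],wt))
    def rc(p): return np.concatenate([k*(extent(proj(f,pose(p,prism(l))))-extent(q)-.4) for f,q,k in obs])
    p0=np.r_[pose(fx,[-.055,y,.042])[0],fx[3]]
    R=least_squares(rc,p0,loss='soft_l1',x_scale=[.01,.01,.01,.1],diff_step=1e-2)
    print(c,R.x,'in fixture',pose([0,0,0,-fx[3]],R.x[:3]-fx[:3]),'dyaw',R.x[3]-fx[3],'rms',np.sqrt((rc(R.x)**2).mean()))
E
```

```text
fixture [ 0.59925883 -0.0820614  -0.00218434  0.28930843] [ 0.1 -0.3 -0.4  0.6  1.5  0.6  0.7 -0.2 -0.3 -0.   0.6 -0.6 -4.6  0.9
  0.4  0.7]
wrist only [ 0.59947623 -0.08213211  0.28961028]
brass [ 0.55913304 -0.15923284  0.04019401  0.35643428] in fixture [[-0.06047441 -0.06251685  0.04237834]] dyaw 0.06712585244487956 rms 1.3880984245305255
blue [ 0.51508487 -0.03744873  0.03885362  0.262961  ] in fixture [[-0.06794828  0.06677257  0.04103796]] dyaw -0.026347433162879685 rms 1.5136074748636414
```

Request:
arm_command([
  [[15.2, -2.8, -22], 0, -1],
  [[15.2, -2.8, -22], 0, -1],
  [[15.2, -2.8, -22], 0, -1],
  [[15.2, -2.8, -22], 0, -1],
  [[15.2, -2.8, -22], 0, -1],
  [[0, 0, -17], 0, -1],
  [[0, 0, -17], 0, -1],
  [[0, 0, -17], 0, -1],
  [[0, 0, -17], 0, -1],
  [[0, 0, -17], 0, -1],
  [[0, 0, -17], 0, -1],
  [[0, 0, -5], 0, -1],
  [[0, 0, -5], 0, -1],
  [[0, 0, 0], 0, -1],
  [[0, 0, 0], 0, -1],
])

```text
clock: 3.65
position: [0.5607, -0.1601, 0.0289]
tool_rot: [3.141, -0.001, 0.287]
force: [0.2, -0.2, -0.1]
grip_width: 0.0854
finger_force: 0.0
```

Request:
arm_command([
  [[0, 0, 0], 0, -0.4],
  [[0, 0, 0], 0, -0.2],
  [[0, 0, 0], 0, -0.1],
  [[0, 0, 0], 0, 0],
  [[0, 0, 0], 0, 0.1],
  [[0, 0, 0], 0, 0.1],
  [[0, 0, 0], 0, 0.1],
  [[0, 0, 0], 0, 0.1],
], newtons=20)

```text
clock: 4.45
position: [0.5606, -0.1598, 0.0286]
tool_rot: [3.141, -0.0, 0.287]
force: [-1.9, 1.3, 6.3]
grip_width: 0.0441
finger_force: 20.5
```

Request:
arm_command([
  [[-1.13, 3.81, 0], 0, 0.1],
  [[-1.13, 3.81, 0], 0, 0.1],
  [[-1.13, 3.81, 0], 0, 0.1],
  [[-1.13, 3.81, 0], 0, 0.1],
  [[-1.13, 3.81, 0], 0, 0.1],
  [[-1.13, 3.81, 0], 0, 0.1],
  [[-1.13, 3.81, 0], 0, 0.1],
  [[-1.13, 3.81, 0], 0, 0.1],
  [[-1.13, 3.81, 0], 0, 0.1],
  [[-1.13, 3.81, 0], 0, 0.1],
  [[-1.13, 3.81, 0], 0, 0.1],
  [[-1.13, 3.81, 0], 0, 0.1],
  [[-1.13, 3.81, 0], 0, 0.1],
  [[-1.13, 3.81, 0], 0, 0.1],
  [[-1.13, 3.81, 0], 0, 0.1],
  [[-1.13, 3.81, 0], 0, 0.1],
  [[0, 0, 0], 0, 0.1],
  [[0, 0, 0], 0, 0.1],
])

```text
clock: 6.25
position: [0.5421, -0.0988, 0.0281]
tool_rot: [-3.141, 0.0, 0.287]
force: [0.2, 0.6, -3.1]
grip_width: 0.0441
finger_force: 20.7
```

Request:
arm_command([
  [[0, 0, 0], 0, -0.05],
  [[0, 0, 0], 0, -0.12],
  [[0, 0, 0], 0, -0.2],
  [[0, 0, 0], 0, -0.2],
  [[0, 0, 0], 0, -0.2],
])

```text
clock: 6.75
position: [0.5424, -0.0989, 0.0283]
tool_rot: [3.142, -0.0, 0.287]
force: [-0.5, -0.7, -0.7]
grip_width: 0.0512
finger_force: 0.0
```

```bash
python3 - <<'E'
from workcell import bot, grab_frame
import cv2,pickle
o=[]
for n,(u,v) in (("side",(262,205)),("wrist",(0,0))):
    f=grab_frame(n);im=f['image'][:,:,::-1]
    o.append(cv2.resize(im[v:v+85,u:u+95] if n=='side' else im,(395,353),interpolation=cv2.INTER_CUBIC))
cv2.imwrite('pics/a1.png',cv2.hconcat(o))
E
```

```text
(no output)
```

View pics/a1.png

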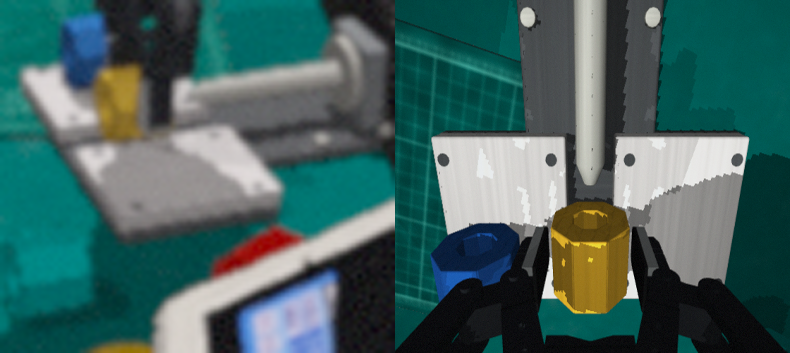

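The brass collar has dropped into the slot (left crop, around (120,105); wrist crop, around (590,260)), in line with the arbor. Blue hasn't been disturbed. Now I'll go behind the brass.

Request:
arm_command([
  [[0, 0, 15], 0, -0.2],
  [[0, 0, 15], 0, -0.2],
  [[0, 0, 15], 0, -0.2],
  [[0, 0, 12], 0, -0.2],
  [[-9.1, -2.7, 0], 0, 0.435],
  [[-9.1, -2.7, 0], 0, 0.435],
  [[-9.1, -2.7, 0], 0, 0.435],
  [[-9.1, -2.7, 0], 0, 0.435],
  [[0, 0, 0], 0, 0.435],
  [[0, 0, -12], 0, 0.435],
  [[0, 0, -12], 0, 0.435],
  [[0, 0, -12], 0, 0.435],
  [[0, 0, -12], 0, 0.435],
  [[0, 0, -8], 0, 0.435],
  [[0, 0, -5], 0, 0.435],
  [[0, 0, 0], 0, 0.435],
  [[0, 0, 0], 0, 0.435],
])

```text
clock: 8.55
position: [0.5061, -0.1097, 0.0245]
tool_rot: [3.141, -0.0, 0.287]
force: [-0.1, 0.0, -0.3]
grip_width: 0.0243
finger_force: 0.0
```

Request:
arm_command([
  [[3.83, 1.14, 0], 0, 0.435],
  [[3.83, 1.14, 0], 0, 0.435],
  [[3.83, 1.14, 0], 0, 0.435],
  [[3.83, 1.14, 0], 0, 0.435],
  [[3.83, 1.14, 0], 0, 0.435],
  [[3.83, 1.14, 0], 0, 0.435],
  [[3.83, 1.14, 0], 0, 0.435],
  [[3.83, 1.14, 0], 0, 0.435],
  [[3.83, 1.14, 0], 0, 0.435],
  [[3.83, 1.14, 0], 0, 0.435],
])

```text
clock: 9.55
position: [0.5446, -0.0982, 0.0243]
tool_rot: [3.142, 0.0, 0.287]
force: [-1.0, -0.6, 0.7]
grip_width: 0.0242
finger_force: 0.5
```

```bash
python3 - <<'E'
from workcell import bot, grab_frame
import cv2,pickle
o=[]
for n,(u,v) in (("side",(262,205)),("wrist",(0,0))):
    f=grab_frame(n);im=f['image'][:,:,::-1]
    o.append(cv2.resize(im[v:v+85,u:u+95] if n=='side' else im,(395,353),interpolation=cv2.INTER_CUBIC))
cv2.imwrite('pics/a2.png',cv2.hconcat(o))
E
```

```text
(no output)
```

View pics/a2.png

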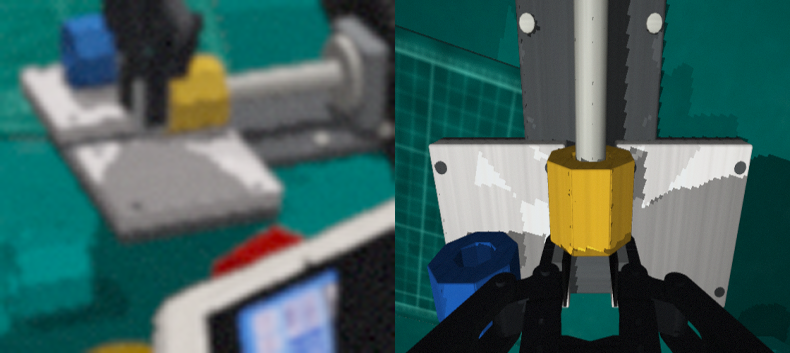

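The brass is threaded over the tip and square, with low force. I'll keep pushing.

Request:
arm_command([
  [[3.83, 1.14, 0], 0, 0.435],
  [[3.83, 1.14, 0], 0, 0.435],
  [[3.83, 1.14, 0], 0, 0.435],
  [[3.83, 1.14, 0], 0, 0.435],
  [[3.83, 1.14, 0], 0, 0.435],
  [[3.83, 1.14, 0], 0, 0.435],
  [[3.83, 1.14, 0], 0, 0.435],
  [[3.83, 1.14, 0], 0, 0.435],
  [[3.83, 1.14, 0], 0, 0.435],
  [[3.83, 1.14, 0], 0, 0.435],
])

```text
clock: 10.65
position: [0.5828, -0.0868, 0.0243]
tool_rot: [-3.142, 0.0, 0.287]
force: [-0.3, -0.2, 0.1]
grip_width: 0.0239
finger_force: 0.3
```

Request:
arm_command([
  [[3.83, 1.14, 0], 0, 0.435],
  [[3.83, 1.14, 0], 0, 0.435],
  [[3.83, 1.14, 0], 0, 0.435],
  [[3.83, 1.14, 0], 0, 0.435],
  [[3.83, 1.14, 0], 0, 0.435],
  [[3.83, 1.14, 0], 0, 0.435],
  [[3.83, 1.14, 0], 0, 0.435],
  [[3.83, 1.14, 0], 0, 0.435],
  [[1.9, 0.57, 0], 0, 0.435],
  [[1.9, 0.57, 0], 0, 0.435],
  [[1, 0.3, 0], 0, 0.435],
  [[1, 0.3, 0], 0, 0.435],
  [[0, 0, 0], 0, 0.435],
])

```text
clock: 11.95
position: [0.6191, -0.076, 0.0243]
tool_rot: [-3.142, -0.0, 0.287]
force: [-0.6, 0.4, -0.9]
grip_width: 0.024
finger_force: 0.0
```

Request:
arm_command([
  [[1, 0.3, 0], 0, 0.435],
  [[1, 0.3, 0], 0, 0.435],
  [[1, 0.3, 0], 0, 0.435],
  [[1, 0.3, 0], 0, 0.435],
  [[1, 0.3, 0], 0, 0.435],
  [[0, 0, 0], 0, 0.435],
])

```text
clock: 12.55
position: [0.6241, -0.0745, 0.0243]
tool_rot: [-3.142, -0.0, 0.287]
force: [-0.0, -0.3, 0.7]
grip_width: 0.0244
finger_force: 0.1
```

Request:
arm_command([
  [[1, 0.3, 0], 0, 0.435],
  [[1, 0.3, 0], 0, 0.435],
  [[0, 0, 0], 0, 0.435],
])

```text
clock: 12.85
position: [0.6242, -0.0745, 0.0239]
tool_rot: [-3.141, 0.004, 0.286]
force: [-11.9, -2.3, 3.9]
grip_width: 0.0239
finger_force: 5.7
```

Request:
arm_command([
  [[1, 0.3, 0], 0, 0.435],
  [[0, 0, 0], 0, 0.435],
  [[0, 0, 0], 0, 0.435],
  [[0, 0, 0], 0, 0.435],
])

```text
clock: 13.25
position: [0.6242, -0.0746, 0.0237]
tool_rot: [-3.141, 0.006, 0.286]
force: [-16.6, -2.7, 7.0]
grip_width: 0.0241
finger_force: 8.3
```

```bash
python3 - <<'E'
from workcell import bot, grab_frame
import cv2,pickle
o=[]
for n,(u,v) in (("side",(262,205)),("wrist",(0,0))):
    f=grab_frame(n);im=f['image'][:,:,::-1]
    o.append(cv2.resize(im[v:v+85,u:u+95] if n=='side' else im,(395,353),interpolation=cv2.INTER_CUBIC))
cv2.imwrite('pics/a3.png',cv2.hconcat(o))
E
```

```text
(no output)
```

View pics/a3.png

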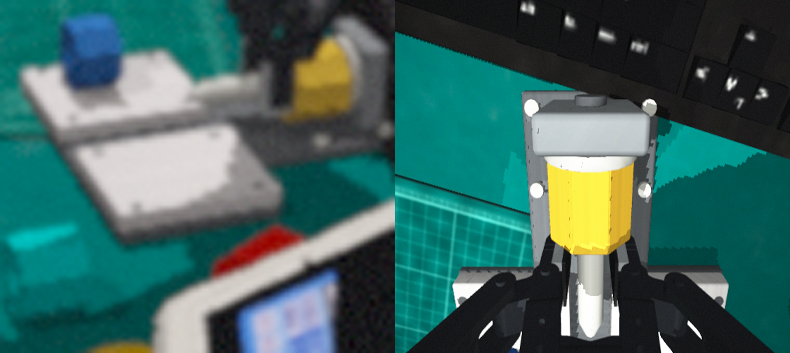

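Brass is home: its face meets the flange at (590,165) in the wrist crop, and the push stalled at 16 N. Now the blue one.

Request:
arm_command([
  [[-4, -1.2, 0], 0, 0.435],
  [[-4, -1.2, 0], 0, 0.435],
  [[-4, -1.2, 0], 0, 0.435],
  [[0, 0, 15], 0, 0.435],
  [[0, 0, 15], 0, 0.435],
  [[0, 0, 15], 0, 0.435],
  [[0, 0, 15], 0, 0.435],
  [[0, 0, 15], 0, 0.435],
  [[-16.8, 6.6, 0], 0, -1],
  [[-16.8, 6.6, 0], 0, -1],
  [[-16.8, 6.6, 0], 0, -1],
  [[-16.8, 6.6, 0], 0, -1],
  [[-16.8, 6.6, 0], 0, -1],
  [[-16.8, 6.6, 0], 0, -1],
  [[0, 0, 0], 0, -1],
  [[0, 0, 0], 0, -1],
])

```text
clock: 14.95
position: [0.5147, -0.0376, 0.1001]
tool_rot: [3.141, -0.001, 0.287]
force: [0.4, -0.2, 0.0]
grip_width: 0.0853
finger_force: 0.0
```

```bash
python3 - <<'E'
from h import *
from workcell import bot, grab_frame
print(bot.observe()['position'])
fx=np.array([.5994,-.0821,0,.289])
obs=[]
for n,b in(('top',(265,150,70,85)),('side',(262,205,60,60)),('wrist',(0,0,560,420))):
    f=grab_frame(n);m=mask(f,'blue',b); k,lab,st,ce=cv2.connectedComponentsWithStats(m); i=1+st[1:,4].argmax(); print(n,st[i])
    if n=='wrist': cv2.imwrite('pics/a4.png',f['image'][:,:,::-1])
E
```

```text
[ 0.51471945 -0.03763293  0.10011276]Traceback (most recent call last):
  File "<stdin>", line 7, in <module>
ValueError: attempt to get argmax of an empty sequence
```

Request:
arm_command([
  [[0, 0, -12], 0, -1],
  [[0, 0, -12], 0, -1],
  [[0, 0, -12], 0, -1],
  [[0, 0, -12], 0, -1],
  [[0, 0, -12], 0, -1],
  [[0, 0, -8], 0, -1],
  [[0, 0, -4], 0, -1],
  [[0, 0, 0], 0, -0.6],
  [[0, 0, 0], 0, -0.3],
  [[0, 0, 0], 0, -0.1],
  [[0, 0, 0], 0, 0],
  [[0, 0, 0], 0, 0.1],
  [[0, 0, 0], 0, 0.1],
  [[0, 0, 0], 0, 0.1],
  [[0, 0, 0], 0, 0.1],
], newtons=20)

```text
clock: 16.5
position: [0.5145, -0.0377, 0.0278]
tool_rot: [3.141, -0.001, 0.287]
force: [-1.1, -0.2, 7.5]
grip_width: 0.0435
finger_force: 20.4
```

Request:
arm_command([
  [[1.12, -3.765, 0], 0, 0.1],
  [[1.12, -3.765, 0], 0, 0.1],
  [[1.12, -3.765, 0], 0, 0.1],
  [[1.12, -3.765, 0], 0, 0.1],
  [[1.12, -3.765, 0], 0, 0.1],
  [[1.12, -3.765, 0], 0, 0.1],
  [[1.12, -3.765, 0], 0, 0.1],
  [[1.12, -3.765, 0], 0, 0.1],
  [[1.12, -3.765, 0], 0, 0.1],
  [[1.12, -3.765, 0], 0, 0.1],
  [[1.12, -3.765, 0], 0, 0.1],
  [[1.12, -3.765, 0], 0, 0.1],
  [[1.12, -3.765, 0], 0, 0.1],
  [[1.12, -3.765, 0], 0, 0.1],
  [[1.12, -3.765, 0], 0, 0.1],
  [[1.12, -3.765, 0], 0, 0.1],
  [[1.12, -3.765, 0], 0, 0.1],
  [[0, 0, 0], 0, 0.1],
  [[0, 0, 0], 0, 0.1],
])

```text
clock: 18.4
position: [0.5331, -0.1016, 0.0272]
tool_rot: [-3.141, 0.0, 0.287]
force: [0.1, 0.7, -1.2]
grip_width: 0.0435
finger_force: 20.9
```

Request:
arm_command([
  [[0, 0, 0], 0, -0.05],
  [[0, 0, 0], 0, -0.12],
  [[0, 0, 0], 0, -0.25],
  [[0, 0, 0], 0, -0.25],
  [[0, 0, 0], 0, -0.25],
  [[0, 0, 15], 0, -0.25],
  [[0, 0, 15], 0, -0.25],
  [[0, 0, 15], 0, -0.25],
  [[0, 0, 12], 0, -0.25],
  [[-8.4, -2.5, 0], 0, 0.435],
  [[-8.4, -2.5, 0], 0, 0.435],
  [[-8.4, -2.5, 0], 0, 0.435],
  [[-8.4, -2.5, 0], 0, 0.435],
  [[0, 0, 0], 0, 0.435],
  [[0, 0, 0], 0, 0.435],
])

```text
clock: 19.9
position: [0.4996, -0.1117, 0.0842]
tool_rot: [-3.141, 0.0, 0.287]
force: [0.2, 0.6, 0.7]
grip_width: 0.0241
finger_force: 0.0
```

```bash
python3 - <<'E'
from workcell import bot, grab_frame
import cv2,pickle
o=[]
for n,(u,v) in (("side",(262,205)),("wrist",(0,0))):
    f=grab_frame(n);im=f['image'][:,:,::-1]
    o.append(cv2.resize(im[v:v+85,u:u+95] if n=='side' else im,(395,353),interpolation=cv2.INTER_CUBIC))
cv2.imwrite('pics/a5.png',cv2.hconcat(o))
E
```

```text
(no output)
```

View pics/a5.png

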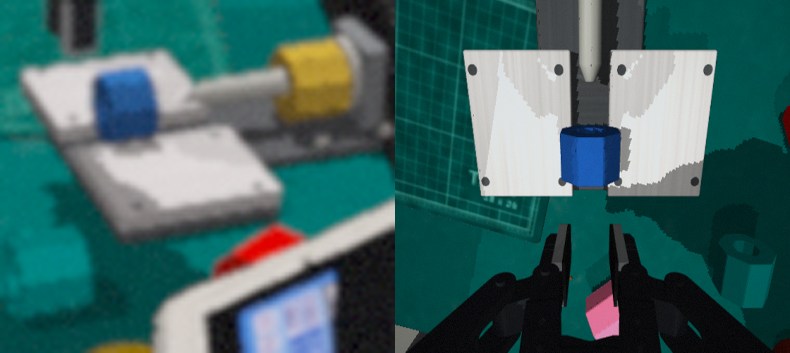

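Blue is seated squarely in the slot (wrist crop, around (590,155)), and brass is still home. I'll lower the gripper and push.

Request:
arm_command([
  [[0, 0, -12], 0, 0.435],
  [[0, 0, -12], 0, 0.435],
  [[0, 0, -12], 0, 0.435],
  [[0, 0, -12], 0, 0.435],
  [[0, 0, -8], 0, 0.435],
  [[0, 0, -4], 0, 0.435],
  [[0, 0, 0], 0, 0.435],
  [[0, 0, 0], 0, 0.435],
])

```text
clock: 20.8
position: [0.4998, -0.1116, 0.0245]
tool_rot: [3.141, -0.0, 0.287]
force: [0.4, 0.2, 0.2]
grip_width: 0.0241
finger_force: 0.0
```

Request:
arm_command([
  [[3.83, 1.14, 0], 0, 0.435],
  [[3.83, 1.14, 0], 0, 0.435],
  [[3.83, 1.14, 0], 0, 0.435],
  [[3.83, 1.14, 0], 0, 0.435],
  [[3.83, 1.14, 0], 0, 0.435],
  [[3.83, 1.14, 0], 0, 0.435],
  [[3.83, 1.14, 0], 0, 0.435],
  [[3.83, 1.14, 0], 0, 0.435],
  [[3.83, 1.14, 0], 0, 0.435],
  [[3.83, 1.14, 0], 0, 0.435],
  [[3.83, 1.14, 0], 0, 0.435],
  [[3.83, 1.14, 0], 0, 0.435],
])

```text
clock: 22.0
position: [0.5459, -0.0978, 0.0243]
tool_rot: [-3.142, 0.0, 0.287]
force: [-0.8, 0.1, 1.0]
grip_width: 0.0244
finger_force: 0.3
```

Request:
arm_command([
  [[3.83, 1.14, 0], 0, 0.435],
  [[3.83, 1.14, 0], 0, 0.435],
  [[3.83, 1.14, 0], 0, 0.435],
  [[3.83, 1.14, 0], 0, 0.435],
  [[3.83, 1.14, 0], 0, 0.435],
  [[3.83, 1.14, 0], 0, 0.435],
  [[3.83, 1.14, 0], 0, 0.435],
  [[3.83, 1.14, 0], 0, 0.435],
  [[3.83, 1.14, 0], 0, 0.435],
  [[3.83, 1.14, 0], 0, 0.435],
  [[0, 0, 0], 0, 0.435],
])

```text
clock: 23.1
position: [0.5844, -0.0862, 0.0243]
tool_rot: [-3.142, -0.0, 0.287]
force: [-0.2, -0.5, -0.1]
grip_width: 0.0241
finger_force: 0.0
```

Request:
arm_command([
  [[1.4, 0.42, 0], 0, 0.435],
  [[1.4, 0.42, 0], 0, 0.435],
  [[1.4, 0.42, 0], 0, 0.435],
  [[1.4, 0.42, 0], 0, 0.435],
  [[1.4, 0.42, 0], 0, 0.435],
  [[1.4, 0.42, 0], 0, 0.435],
  [[1.4, 0.42, 0], 0, 0.435],
  [[1.4, 0.42, 0], 0, 0.435],
  [[1, 0.3, 0], 0, 0.435],
  [[1, 0.3, 0], 0, 0.435],
  [[0, 0, 0], 0, 0.435],
])

```text
clock: 24.2
position: [0.5954, -0.0831, 0.0239]
tool_rot: [-3.141, 0.004, 0.286]
force: [-9.6, -1.9, 4.6]
grip_width: 0.0242
finger_force: 5.0
```

Request:
arm_command([
  [[1, 0.3, 0], 0, 0.435],
  [[0, 0, 0], 0, 0.435],
  [[0, 0, 0], 0, 0.435],
  [[0, 0, 0], 0, 0.435],
])

```text
clock: 24.6
position: [0.5954, -0.0831, 0.0237]
tool_rot: [-3.141, 0.005, 0.286]
force: [-14.3, -2.9, 6.8]
grip_width: 0.0241
finger_force: 7.6
```

Request:
arm_command([
  [[-2, -0.6, 0], 0, 0.435],
  [[-4, -1.2, 0], 0, 0.435],
  [[-4, -1.2, 0], 0, 0.435],
  [[-4, -1.2, 0], 0, 0.435],
  [[-4, -1.2, 0], 0, 0.435],
  [[0, 0, 15], 0, 0.435],
  [[0, 0, 15], 0, 0.435],
  [[0, 0, 20], 0, 0.435],
  [[0, 0, 20], 0, 0.435],
  [[-10, -3, 20], 0, 0.435],
  [[-10, -3, 20], 0, 0.435],
  [[-10, -3, 20], 0, 0.435],
  [[-10, -3, 20], 0, 0.435],
  [[-10, -3, 0], 0, 0.435],
  [[0, 0, 0], 0, 0.435],
  [[0, 0, 0], 0, 0.435],
])

```text
clock: 26.2
position: [0.5302, -0.1026, 0.1745]
tool_rot: [3.142, -0.0, 0.287]
force: [-0.1, 0.1, -0.5]
grip_width: 0.0241
finger_force: 0.0
```

```bash
python3 - <<'E'
from workcell import bot, grab_frame
import cv2,pickle
o=[]
for n,(u,v) in (("side",(262,205)),("wrist",(0,0))):
    f=grab_frame(n);im=f['image'][:,:,::-1]
    o.append(cv2.resize(im[v:v+85,u:u+95] if n=='side' else im,(395,353),interpolation=cv2.INTER_CUBIC))
cv2.imwrite('pics/a6.png',cv2.hconcat(o))
E
```

```text
(no output)
```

View pics/a6.png

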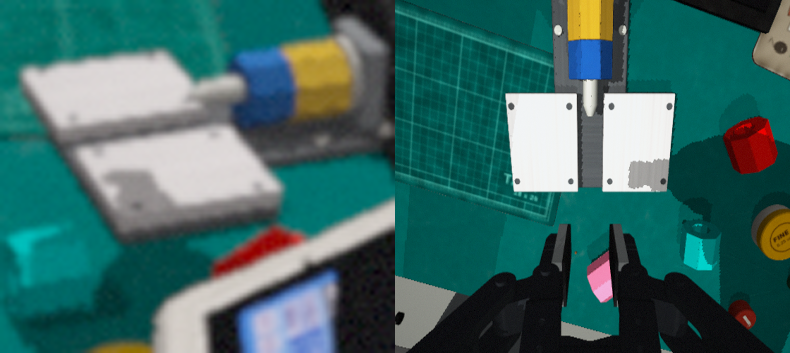

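Both collars are tight against the flange with no gap showing (left crop, 235–355), and the gripper is clear.

```bash
python3 -c "
from workcell import ticket
print(ticket.job_done())"
```

```text
the job is handed in; nothing more can be done
None
```

The job is handed in: brass is home against the flange, blue is tight against it, and the gripper is clear at about 26 s of the 61 s allowed. I slid each collar across its deck in a light 20 N grip instead of a plain push, without lifting it. The hand-in returned no verdict.

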